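# Lid a preserving jar on the hand lid applicator

## Task

Lid the empty jar with the gold lid on the applicator: slide the jar into the loading place of the lane in front of the pusher, and lay the gold lid, hollow side down, on the sloping chute at its seat and let go of it there. Then push the pusher by its black handle all the way along, so that the jar passes under the chute, draws the lid out onto its rim and stands at the end stop. Finally press the lid down firmly from above with closed fingers and leave everything standing; the white lid and the other things stay where they are.

Things in the scene. Friction and masses are not known exactly. Their poses are not given: they have to be found in the camera images.
- applicator: steel and aluminium bench lid applicator, fixed. Origin on the table on its jar lane's centre line; y along the lane (travel), x across it, away from the robot. Guide bars leave a lane 119 mm wide, table as its floor; white end stop at y = +198 mm. Chute and its column stand over y = -90 to +30, x = -85 to +145 mm, 125 to 250 mm high
- mouth (a point): outer end, on top (37 mm high), of the near guide bar: its first 35 mm are flared 18 mm out towards the robot. The near bar runs only from here (y = -85 mm on the applicator) to the end stop; before it the lane is open to the robot's side as far as the parked pusher. The far bars (92 mm high) stop a jar slid in 2 mm past the centre line
- load_spot (a point): point on the table in the lane where the jar's centre belongs before it is pushed: lane centre, y = -200 mm on the applicator; anywhere in the lane from y = -230 to -165 mm serves
- end_spot (a point): point on the table, lane centre, y = +140 mm on the applicator, where the jar's centre is when it stands at the end stop
- lid_chute: lid chute over the lane, falling at 45 degrees along the travel: two rails 22 mm wide, 93 mm clear gap between (a finger fits under the lid). Origin = seat: where the centre of the lid's open edge belongs (within 12 mm up or down the slope); x across, y down the slope, z square to the rails. Rails from y = -64 to +33 mm; cross bar 3-9 mm under them at y = -15 to 0
- leaf_top (a point): middle of the upper edge of the chute's near sprung leaf, 70 mm off centre, 23 mm over the rails. A leaf on each side (faces 123 mm apart, tops bent out as a funnel) holds a lid lightly by friction where it is laid between them (about 1 N presses it in): it does not slide down by itself; the jar's rim catches its overhanging front skirt and draws it out
- gold_lid: gold jar lid 123 mm across, 15 mm thick, 60 g, hollow below (skirt 3 mm thick, 12 mm deep inside, inner diameter 117 mm). Origin: centre of its open edge; z out through its top. It stands on edge in the rack, z level along the rack's +y; centre 73 mm, top edge 135 mm high. Pinch its 15 mm thickness from above at the top edge, TCP 12 mm inside the edge, about 20 N
- white_lid: white lid of the same size on edge in another slot of the rack, to be left alone; which lid is in which slot varies
- lid_rack: steel wire rack, fixed, 200 mm long (its y), 80 mm wide: three slots 60 mm apart for lids on edge, middle one empty; origin on the table under the middle slot; wire loops 83 mm high beside each slot
- jar: empty glass jar on the robot's side of the lane, 136 mm tall, 114 mm across at the bead 20 mm below the rim, 110 mm lower down, rim 111 mm outside and 102 mm inside, 0.35 to 0.5 kg; origin at the centre of its foot. Fingertips 60 mm high slide it without tipping and keep the gripper above its rim; two open fingers steer it. With the lid seated, the lid's open edge is 124 mm and its top 139 mm high
- pusher (a joint): travel of the pusher along the lane, m: 0 to 0.02 at the start, 0.383 fully along, where the jar is at the end stop. Its V-shaped white face (112 mm high) centres the jar; corner of the V at y = -305 mm + travel on the applicator. Takes about 2 to 10 N, stays where it is left; 50 to 100 mm/s is a good speed
- push_handle (a point): middle (80 mm high) of the pusher's upright black handle, 22 mm across, 50 to 108 mm high, at x = -140 mm, y = -317 mm + travel on the applicator. Push it along +y of the applicator with the fingers 70 to 105 mm high (its 12 mm arm is at 60 mm). Turn the gripper's long side along the lane: the chute comes to 55 mm from the handle's path
- label_roll: roll of blank labels, 72 mm across, bystander
- steel_cup: small steel cup, 66 mm across, bystander
- jar_brush: white dish brush with blue bristles, 208 mm, bystander
- timer: red and white kitchen timer, 67 mm, bystander
Not all that is in view belongs to the job. What is shaped like the gold_lid but green or turquoise is not meant.

How it is judged:
On the way, in this order (a step that is already met when the one before it is completed fails the run):
1. in either order: jar upright in the lane 165 to 230 mm before the origin, within 10 mm of its centre line; gold lid flat on the rails within 14 mm of its seat; both let go (y of jar in the frame of applicator between -0.232 and -0.163 m and x of jar in the frame of applicator between -0.01 and 0.01 m and angle between jar's own z axis and vertical below 0.06 rad and y of gold_lid in the frame of lid_chute between -0.014 and 0.014 m and x of gold_lid in the frame of lid_chute between -0.006 and 0.006 m and z of gold_lid in the frame of lid_chute between -0.004 and 0.004 m and angle between the z axis of gold_lid and the z axis of lid_chute, either way round below 0.1 rad and angle between gold_lid's own z axis and vertical below 1 rad and contact force between the fingers and gold_lid below 0.05 N and contact force between the fingers and jar below 0.05 N), for 0.2 s.
2. the pusher is fully along, the jar stands at the end stop and the lid lies seated on its rim, not touched by the fingers (z of gold_lid in the frame of jar between 0.1205 and 0.1275 m and horizontal distance between gold_lid and jar below 0.006 m and angle between the z axis of gold_lid and the z axis of jar, either way round below 0.05 rad and angle between gold_lid's own z axis and vertical below 0.2 rad and horizontal distance between jar and end_spot below 0.012 m and angle between jar's own z axis and vertical below 0.05 rad and value of joint pusher above 0.365 m and contact force between the fingers and gold_lid below 0.05 N), for 0.2 s.
3. the fingers press on the seated lid with more than 4 N (z of gold_lid in the frame of jar between 0.1205 and 0.1275 m and horizontal distance between gold_lid and jar below 0.006 m and angle between the z axis of gold_lid and the z axis of jar, either way round below 0.05 rad and angle between gold_lid's own z axis and vertical below 0.2 rad and contact force between the fingers and gold_lid above 4 N), for 0.1 s.
At the end, for the whole second after the job is handed in: the gold lid is seated right way up on the jar's rim (its open edge 124 mm +- 3.5 mm above the jar's foot, centred within 6 mm, flat within 0.05 rad), the jar stands upright within 12 mm of the end spot, the pusher is at more than 0.365 m, all at rest (z of gold_lid in the frame of jar between 0.1205 and 0.1275 m and horizontal distance between gold_lid and jar below 0.006 m and angle between the z axis of gold_lid and the z axis of jar, either way round below 0.05 rad and angle between gold_lid's own z axis and vertical below 0.2 rad and horizontal distance between jar and end_spot below 0.012 m and angle between jar's own z axis and vertical below 0.05 rad and value of joint pusher above 0.365 m and linear speed of each of gold_lid, jar below 0.02 m/s); the robot touches nothing.
It fails at once if the jar is tipped over (more than 0.4 rad) (angle between jar's own z axis and vertical above 0.4 rad).
It fails at once if the gold lid is dropped on the table (height (world z) of gold_lid below 0.045 m).
It fails at once if the white lid or a bystander is moved by more than 30 mm (distance of any of white_lid, label_roll, steel_cup, jar_brush, timer from where it was at the start of the episode above 0.03 m).
It also fails if it takes over 72 s, if anything falls off the work surface, if the arm or the gripper's body presses on something with over 40 N, if the wrist force passes 120 N, or if a joint passes its speed limit or range.

## Robot

A 6-joint arm with a two-finger parallel gripper is mounted at the origin on the work surface; the furniture and walls round the work are solid. World frame = base frame: x ahead of the robot, y to its left, z up, the work surface at z = 0. Lengths are in m, angles in rad, forces in N, time in s.
With the tool pointing down it reaches from about 0.3 to 0.75 m from the base axis. Payload 8.5 kg.
Tool frame: the origin (TCP) lies between the finger pads, 19 mm behind the fingertips; this is the grasp point; z points along the fingers, y is the line along which they close (so a half turn about z gives the same grasp; the last joint's range is limited). The gripper opens to 88 mm and grips with 3 to 60 N. Pads are 18 mm wide; open, the fingers measure 123 mm over their backs; the gripper's body (75 mm by 187 mm) begins 45 mm behind the grasp point.
Start: joints at [1.067, 0.381, 1.297, -0, 1.464, -0.215], TCP at [0.157, 0.527, 0.257] pointing down, gripper open.
Joint ranges: [-3.11, 3.11], [-0.89, 2.33], [0.22, 2.48], [-1.42, 4.56], [0.17, 2.85], [-2.88, 2.88]. Speed limits (rad/s): [2.39, 2.39, 3.14, 3.14, 3.14, 3.14].

## Interface

Orientations are given as a rotation vector (axis times angle).
In Python, from workcell import readout, viewer, order, spotter gives the robot as it stands.
- The arm moves only by the tool jog_arm, never from a script. Its argument "steps" is a list of rows, each a list of 2 entries, a list of its own where there are three numbers: the shift along the tool's x, y, z in mm, then the turn, a rotation vector about the tool's x, y, z in rad. In form: [[[dx, dy, dz], [wx, wy, wz]], ...]. A call has 1 to 20 rows; each row is the pose to reach, as a shift and turn from the pose commanded when the call began, along the tool's axes at that moment; what a row does not reach only later rows make up. A row lasts 1/8 s, in which the tool goes at most 62.5 mm and 10.7 degrees, less where a joint would pass 70% of its speed; a pose out of reach is approached as far as the arm can. A call with a gripper value outside its range is refused whole. "gripper" is the opening, from -1 (shut) to 1 (fully open), set as the call begins (left out, the last holds). The fingers move at their own pace and stop on an object; the grip force is fixed at half the most. Time passes only in rows, so rows that repeat a pose let the fingers close. It gives the time, the measured TCP pose, the force, the opening and the grip force at its end, in the units of the state.
- readout.get_obs(): the state, without advancing time (a new reading comes with each control period).
- viewer.get_image(name): name is "scene" or "top"; returns a dict with "pixels" (480x640x3 uint8, blue, green, red), "z_map" (480x640 float32, m along the optical axis (not along the pixel's ray), 0 where there is no reading), "fx", "fy", "cx", "cy" (pixels), "pose" (4x4, takes a point from camera to world coordinates). Camera axes: x right, y down, z forward; pixel columns grow to the right and rows downward; lengths in m; the calibration is good to about 2 mm. A picture is of the moment at which its call begins.
- order.sign_off(): hands the job in; it is judged then, once.
Trained networks look in a picture, given as the dict that the camera call returned (one of the last four; its "shot" number tells which), for a name from the list of things; names that differ only in an ending like _2 or _b are one class to them, and where a whole thing is asked for, a point or a joint stands for the part that bears it (a point fixed in the world has none). Each returns a list of dicts, best first, with "confidence" (0 to 1); they miss things now and then, are a little off and sometimes report something else, mostly with a low value. They report only what shows in the picture. A call takes as long as a camera call. They do not tell look-alikes from the thing itself.
- spotter.trace(target, picture): "region" (480x640 bool, what is visible of it) and "rect" ([left, top, width, height] in pixels, round what is visible of it).
The state is a dict: "t": time; "q": joint angles; "dq": joint speeds; "joint_torque": joint torques, N m; "position": TCP position; "tool_rot": TCP orientation; "wrist_force": force on the tool from outside, world axes, zero at the start; "wrist_torque": the same for the moment, N m; "finger_gap": finger opening in m; "grasp_force": force on a finger pad.
Only numpy, scipy, OpenCV 4.12 (cv2) and the standard library are available. Lean on these libraries where they do the work, as an engineer would, in place of code of your own. Each camera call takes 0.05 s, during which the arm holds its last target. There are 200 camera calls.

## Working session

There is one attempt and no reset: what is moved stays moved. The work goes in short steps, Python scripts to look and compute and a tool call to move; the robot and the scene stay as the last step left them, time stands still between calls to the robot, and variables do not carry over. Pictures are saved under pics/ and viewed, at most 10 in all, crops included, and the job is handed in when it is done.

Besides the shell and the picture viewer there is one more tool, called after "Request:" as name([rows], argument=value, ...), one row to a line, values as JSON. jog_arm: Moves the arm, as the interface text tells. Its arguments: {"type":"object","properties":{"steps":{"type":"array","items":{"type":"array"}},"gripper":{"type":"number"}},"required":["steps"]}

```bash
ls; mkdir -p pics
cat > h.py <<'E'
import numpy as np, cv2
from workcell import readout, viewer, order, spotter
from scipy.spatial.transform import Rotation as R
def cloud(im):
    z=im["z_map"]; v,u=np.mgrid[:480,:640]
    P=np.stack([(u-im["cx"])/im["fx"]*z,(v-im["cy"])/im["fy"]*z,z],-1)
    T=np.array(im["pose"]); W=P@T[:3,:3].T+T[:3,3]; W[z<=0]=np.nan
    return W
def med(W,m): 
    p=W[m]; return p[~np.isnan(p[:,0])]
E
python3 - <<'E'
from h import *
o=readout.get_obs(); print(o["position"],o["tool_rot"],o["t"],o["finger_gap"])
ims={}
for n in("scene","top"):
    im=viewer.get_image(n); cv2.imwrite(f"pics/{n}0.png",im["pixels"]); ims[n]=im; W=cloud(im); np.save(f"{n}0.npy",W)
    print(n,np.round(np.array(im["pose"]),3).tolist(),im["fx"])
    for t in["applicator","lid_chute","gold_lid","white_lid","lid_rack","jar","pusher","label_roll","steel_cup","jar_brush","timer"]:
        for d in spotter.trace(t,im)[:2]:
            p=med(W,d["region"])
            print(t,round(d["confidence"],2),d["rect"],np.round(np.median(p,0),3) if len(p) else None, np.round(np.percentile(p,[2,98],axis=0),3).tolist() if len(p) else "")
E
```

```text
pics
[0.15653129 0.52700612 0.25684817] [-4.52007662e-01 -3.10840467e+00  2.08977785e-03] 0.0 0.0882511895892592
scene [[-0.461, -0.59, 0.663, -0.61], [-0.888, 0.308, -0.343, 0.557], [-0.002, -0.746, -0.665, 1.205], [0.0, 0.0, 0.0, 1.0]] 537.7347582660824
applicator 0.95 [229.3, 146.6, 177.9, 83.6] [ 0.713 -0.098  0.096] [[0.503, -0.418, 0.005], [0.784, 0.172, 0.248]]
lid_chute 0.8 [282.8, 160.8, 35.0, 34.8] [ 0.709 -0.071  0.187] [[0.691, -0.116, 0.052], [0.853, -0.001, 0.227]]
lid_chute 0.55 [210.5, 292.9, 31.9, 17.9] [0.459 0.254 0.021] [[0.433, 0.247, 0.01], [0.465, 0.356, 0.031]]
gold_lid 0.57 [255.4, 308.3, 43.9, 38.8] [0.302 0.214 0.016] [[0.25, 0.16, 0.003], [0.365, 0.268, 0.022]]
gold_lid 0.46 [439.8, 239.1, 21.8, 28.4] [ 0.305 -0.393  0.039] [[0.276, -0.442, 0.0], [0.372, -0.365, 0.049]]
white_lid 0.49 [232.2, 289.5, 9.6, 7.8] [0.434 0.281 0.054] [[0.429, 0.27, 0.036], [0.453, 0.287, 0.071]]
lid_rack 0.55 [204.5, 289.4, 40.0, 24.7] [0.449 0.32  0.021] [[0.435, 0.245, 0.009], [0.469, 0.371, 0.034]]
jar 0.95 [363.1, 195.9, 36.9, 53.6] [ 0.47  -0.236  0.091] [[0.436, -0.3, 0.0
[... 1663 characters left out ...]
.301, 0.0], [0.545, -0.193, 0.138]]
label_roll 0.65 [451.9, 275.5, 32.1, 29.2] [ 0.314 -0.399  0.041] [[0.281, -0.434, 0.001], [0.346, -0.367, 0.049]]
steel_cup 0.89 [162.9, 286.4, 30.0, 27.8] [0.268 0.39  0.009] [[0.239, 0.35, -0.004], [0.297, 0.41, 0.062]]
steel_cup 0.44 [434.2, 118.9, 25.9, 104.5] [ 0.658 -0.331  0.073] [[0.503, -0.361, 0.004], [0.762, -0.31, 0.116]]
jar_brush 0.96 [480.8, 193.2, 21.1, 75.7] [ 0.518 -0.458  0.034] [[0.385, -0.486, -0.001], [0.574, -0.44, 0.044]]
timer 0.92 [141.7, 268.2, 24.3, 26.4] [0.311 0.458 0.026] [[0.284, 0.434, 0.005], [0.341, 0.49, 0.047]]
timer 0.31 [250.3, 90.6, 231.3, 128.4] [ 0.707 -0.081  0.072] [[0.536, -0.406, 0.002], [0.778, 0.178, 0.246]]
```

Run:
```python
import cv2,numpy as np
a=cv2.imread("pics/top0.png")[80:320,130:510]; cv2.imwrite("pics/topc.png",cv2.resize(a,None,fx=2.1,fy=2.1,interpolation=cv2.INTER_CUBIC))
b=cv2.imread("pics/scene0.png")[130:380,160:480]; cv2.imwrite("pics/scenec.png",cv2.resize(b,None,fx=2.4,fy=2.4,interpolation=cv2.INTER_CUBIC))
```

```text
(no output)
```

View pics/topc.png

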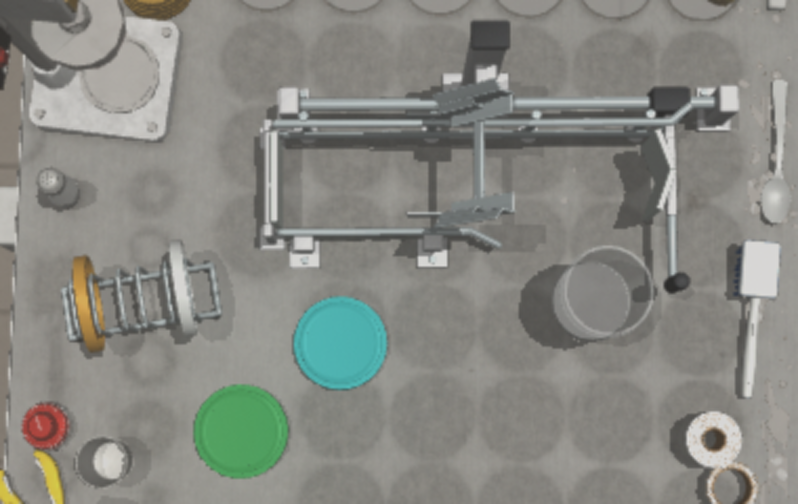

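View pics/scenec.png

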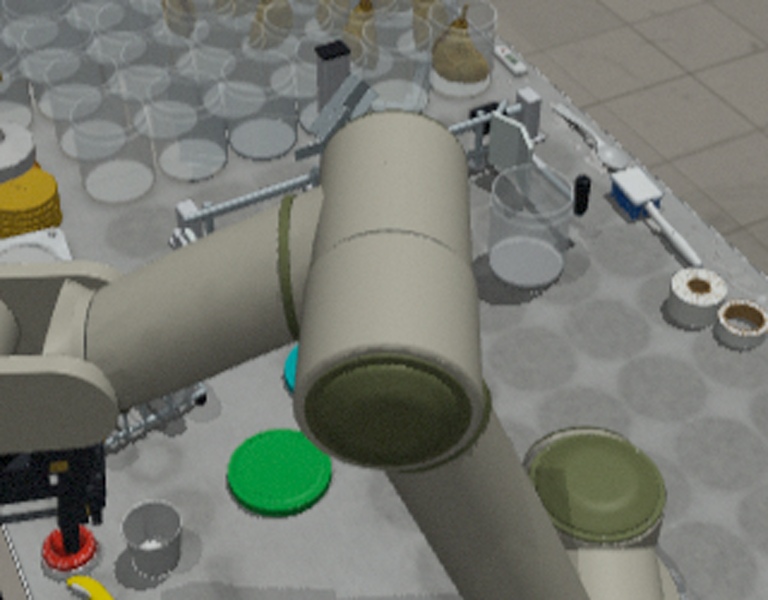

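The top view shows travel running to world +y: the end stop is at crop (270,185) and the pusher at (665,165). The jar stands at (605,295), the gold lid on the far-left slot at (88,303) and the white lid at (180,287). The scene camera is mostly blocked by the arm. Next I'll fit the applicator, rack, lid and jar.

Run:
```python
from h import *
W=np.load("top0.npy"); im=cv2.imread("pics/top0.png")
def sel(x,y,z):
    m=(W[...,0]>x[0])&(W[...,0]<x[1])&(W[...,1]>y[0])&(W[...,1]<y[1])&(W[...,2]>z[0])&(W[...,2]<z[1]); return W[m]
def line(p):
    k=np.polyfit(p[:,1],p[:,0],1); r=p[:,0]-np.polyval(k,p[:,1]); return k,len(p),r.std()
# height hist of far bars
p=sel((.68,.80),(-.30,.17),(.03,.26)); print(np.histogram(p[:,2],bins=np.arange(.03,.27,.01)))
p=sel((.68,.80),(.05,.15),(.02,.12)); 
for x0 in np.arange(.68,.8,.008):
    q=p[(p[:,0]>=x0)&(p[:,0]<x0+.008)]
    if len(q): print(round(x0,3),len(q),np.round(np.percentile(q[:,2],[10,50,90]),3))
q=sel((.5,.6),(-.2,.16),(.025,.05)); print("near",line(q),np.percentile(q,[1,99],axis=0).round(3).tolist())
q=sel((.5,.75),(.12,.2),(.03,.12)); print("stop",np.percentile(q,[2,50,98],axis=0).round(3).tolist())
q=sel((.58,.7),(-.40,-.28),(.1,.118)); print("V",len(q)); 
for a in q[np.argsort(q[:,0])][::6]: print(a.round(3))
q=sel((.48,.53),(-.37,-.3),(.09,.12)); print("handle",len(q),np.percentile(q,[5,50,95],axis=0).round(3).tolist())
q=sel((.42,.57),(-.32,-.17),(.125,.145)); print("rim",len(q),np.percentile(q,[1,50,99],axis=0).round(3).tolist())
A=np.c_[2*q[:,:2],np.ones(len(q))]; s=np.linalg.lstsq(A,(q[:,:2]**2).sum(1),rcond=None)[0]; print("jar c",s[:2],np.sqrt(s[2]+s[0]**2+s[1]**2))
for n,y in(("gold",(.375,.42)),("white",(.255,.30))):
    q=sel((.40,.56),y,(.09,.145)); k=line(q[:,[1,0,2]]) ; print(n,len(q),k,np.percentile(q,[1,50,99],axis=0).round(3).tolist())
    t=q[q[:,2]>.128]; print(" top",len(t),np.percentile(t,[2,50,98],axis=0).round(3).tolist())
q=sel((.41,.55),(.24,.46),(.07,.09)); print("rack",np.percentile(q,[1,50,99],axis=0).round(3).tolist())
for x in ((.55,.62),(.66,.74)):
    q=sel(x,(-.13,.0),(.11,.26)); print("chute",x,len(q))
    for z0 in np.arange(.12,.25,.01):
        a=q[(q[:,2]>=z0)&(q[:,2]<z0+.01)]
        if len(a): print(round(z0,2),len(a),np.percentile(a,[5,50,95],axis=0).round(3)[:,:2].tolist())
c=cv2.resize(im[100:200,300:400],None,fx=6,fy=6,interpolation=cv2.INTER_CUBIC); cv2.imwrite("pics/chute.png",c)
```

```text
(array([499, 104,  53, 587, 194, 113, 559,  95,   4,  10,  25,  48,  56,
        94, 120, 188, 101, 105,  72,  51,  20, 219,  38]), array([0.03, 0.04, 0.05, 0.06, 0.07, 0.08, 0.09, 0.1 , 0.11, 0.12, 0.13,
       0.14, 0.15, 0.16, 0.17, 0.18, 0.19, 0.2 , 0.21, 0.22, 0.23, 0.24,
       0.25, 0.26]))
0.688 1 [0.098 0.098 0.098]
0.696 209 [0.034 0.091 0.099]
0.704 87 [0.032 0.091 0.099]
0.712 18 [0.061 0.082 0.099]
0.72 24 [0.063 0.072 0.083]
0.728 130 [0.06  0.067 0.073]
0.736 82 [0.064 0.068 0.076]
0.744 13 [0.072 0.079 0.087]
near (array([-0.00271581,  0.56968343]), 495, np.float64(0.010299304286223285)) [[0.52, -0.194, 0.026], [0.583, 0.155, 0.044]]
stop [[0.556, 0.123, 0.032], [0.674, 0.165, 0.073], [0.744, 0.183, 0.099]]
V 151
[ 0.598 -0.317  0.104]
[ 0.602 -0.313  0.111]
[ 0.606 -0.322  0.107]
[ 0.61  -0.315  0.114]
[ 0.615 -0.32   0.113]
[ 0.618 -0.321  0.11 ]
[ 0.623 -0.317  0.114]
[ 0.628 -0.32   0.103]
[ 0.632 -0.329  0.11 ]
[ 0.636 -0.325  0.115]
[ 0.639 -0.33   0.113]
[ 0.645 -0.328  0.112]
[ 0.648 -0.332  0.108]
[ 0.653 -0.334  0.11 ]
[ 0.656 -0.326  0.108]
[ 0.661 -0.326  
[... 1688 characters left out ...]
702, -0.017], [0.703, -0.014], [0.703, -0.01]]
0.13 17 [[0.701, -0.053], [0.703, -0.017], [0.703, -0.003]]
0.14 33 [[0.691, -0.06], [0.701, -0.052], [0.703, -0.013]]
0.15 48 [[0.691, -0.069], [0.701, -0.056], [0.708, -0.007]]
0.16 116 [[0.667, -0.088], [0.701, -0.071], [0.719, -0.033]]
0.17 98 [[0.668, -0.089], [0.704, -0.079], [0.72, -0.04]]
0.18 123 [[0.692, -0.1], [0.709, -0.082], [0.738, -0.048]]
0.19 79 [[0.694, -0.109], [0.71, -0.089], [0.721, -0.059]]
0.2 85 [[0.692, -0.117], [0.711, -0.103], [0.722, -0.066]]
0.21 54 [[0.698, -0.118], [0.714, -0.092], [0.722, -0.078]]
0.22 31 [[0.712, -0.105], [0.719, -0.094], [0.724, -0.085]]
0.23 5 [[0.713, -0.101], [0.722, -0.096], [0.724, -0.094]]
```

View pics/chute.png

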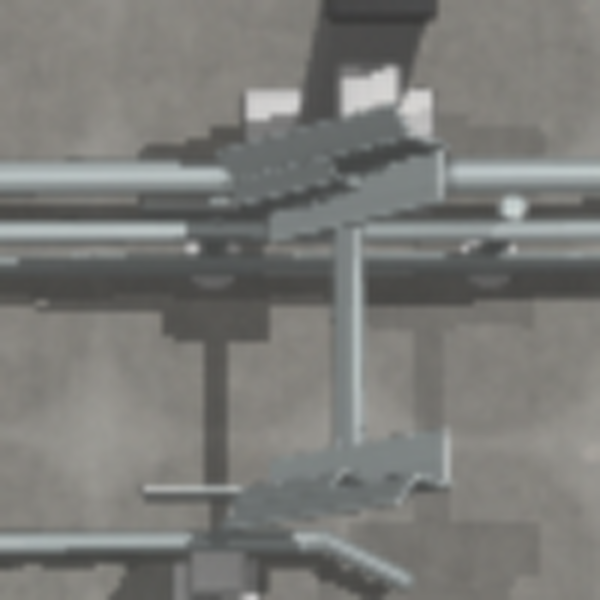

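The chute crop shows the two rails, the cross bar at (350,340) and the near and far leaves outside the rails. Now a robust fit for the yaw, the rail plane and its ends.

Run:
```python
from h import *
from scipy.optimize import least_squares
W=np.load("top0.npy")
def sel(x,y,z):
    m=(W[...,0]>x[0])&(W[...,0]<x[1])&(W[...,1]>y[0])&(W[...,1]<y[1])&(W[...,2]>z[0])&(W[...,2]<z[1]); return W[m]
def rl(y,x):
    f=least_squares(lambda k:k[0]*y+k[1]-x,[0,np.median(x)],loss="soft_l1",f_scale=.002); return f.x.round(4),len(y)
q=sel((.69,.715),(-.28,.16),(.085,.105)); print("far92 x=",rl(q[:,1],q[:,0]))
q=sel((.72,.75),(-.28,.16),(.055,.08)); q=q[(q[:,1]>.02)|(q[:,1]<-.13)];print("far68 x=",rl(q[:,1],q[:,0]))
q=sel((.545,.6),(-.08,.15),(.03,.05)); q=q[(q[:,1]>.0)]; print("near37",rl(q[:,1],q[:,0]))
q=sel((.60,.69),(-.1,-.03),(.15,.2)); print("crossbar y=",rl(q[:,0],q[:,1]),np.median(q,0).round(4))
q=sel((.57,.70),(.13,.2),(.05,.11)); print("stop y=",rl(q[:,0],q[:,1]),np.percentile(q[:,1:],[5,50,95],axis=0).round(3))
for n,x in(("near",(.5755,.595)),("far",(.693,.71))):
    q=sel(x,(-.13,.0),(.12,.225))
    s=q[:,1]+q[:,2]; h=np.histogram(s,bins=np.arange(.05,.2,.006)); print(n,h[0],h[1][0])
    m=np.median(s); q=q[abs(s-m)<.008]; A=np.c_[q[:,1],np.ones(len(q))]
    f=least_squares(lambda k:k[0]*q[:,1]+k[1]-q[:,2],[-1,.1],loss="soft_l1",f_scale=.002); print("z=",f.x.round(4)); t=(q[:,1]-q[:,2])/2**.5
    u=(q[:,1]-q[:,2])/2**.5; print("med s",m,"u range",np.percentile(u,[0,2,5,50,95,98,100]).round(4))
im=cv2.imread("pics/top0.png"); c=im[185:260,150:230]; cv2.imwrite("pics/rack.png",cv2.resize(c,None,fx=8,fy=8,interpolation=cv2.INTER_CUBIC))
# gold lid points coloured
m=(W[...,0]>.39)&(W[...,0]<.55)&(W[...,1]>.36)&(W[...,1]<.43)&(W[...,2]>.02)
hsv=cv2.cvtColor(im,cv2.COLOR_BGR2HSV); g=m&(hsv[...,1]>120)
p=W[g]; yaw=.1786
a=np.array([-np.sin(0),1,0]); a=np.array([-yaw*-1*-1,1,0]); 
# axis n perpendicular to face line y=.1786x+.31
n=np.array([-.1786,1,0]);n/=np.linalg.norm(n); d=p@n; print("gold along n hist by z")
for z0 in np.arange(.02,.14,.015):
    k=(p[:,2]>=z0)&(p[:,2]<z0+.015)
    if k.sum(): print(round(z0,3),k.sum(),np.percentile(d[k],[2,25,50,75,98]).round(3))
e=np.array([1,.1786,0]);e/=np.linalg.norm(e); print("e range",np.percentile(p@e,[0,1,50,99,100]).round(4),p[:,2].max())
```

```text
far92 x= (array([-0.0269,  0.7042]), 555)
far68 x= (array([-0.0281,  0.7366]), 583)
near37 (array([-0.0635,  0.5771]), 209)
crossbar y= (array([ 0.0373, -0.1086]), 184) [ 0.6471 -0.0845  0.1698]
stop y= (array([-0.0119,  0.1794]), 385) [[0.155 0.055]
 [0.172 0.077]
 [0.183 0.095]]
near [  0   0   0   0   0  27 105  18   4   5  24  18   3   3   6   3   3   1
   0   0   0   0   0   0   0] 0.05
z= [-0.9673  0.0919]
med s 0.09040536778045521 u range [-0.2356 -0.2334 -0.2328 -0.2008 -0.1468 -0.144  -0.1385]
far [ 0  0  0  0  0  6 73 83 18 16 27 34 19 15  4  2  3  0  0  0  0  0  0  0
  0] 0.05
z= [-0.9615  0.0966]
med s 0.09617759939751144 u range [-0.233  -0.2318 -0.2285 -0.1916 -0.1408 -0.1338 -0.1248]
gold along n hist by z
0.02 16 [0.309 0.311 0.312 0.314 0.318]
0.035 13 [0.311 0.313 0.314 0.315 0.32 ]
0.05 1 [0.308 0.308 0.308 0.308 0.308]
0.08 7 [0.301 0.304 0.307 0.312 0.314]
0.095 31 [0.3   0.304 0.307 0.31  0.314]
0.11 78 [0.3   0.303 0.306 0.31  0.313]
0.125 140 [0.298 0.301 0.305 0.308 0.313]
e range [0.4728 0.4741 0.5261 0.5845 0.5852] 0.13868313079855032
```

View pics/rack.png

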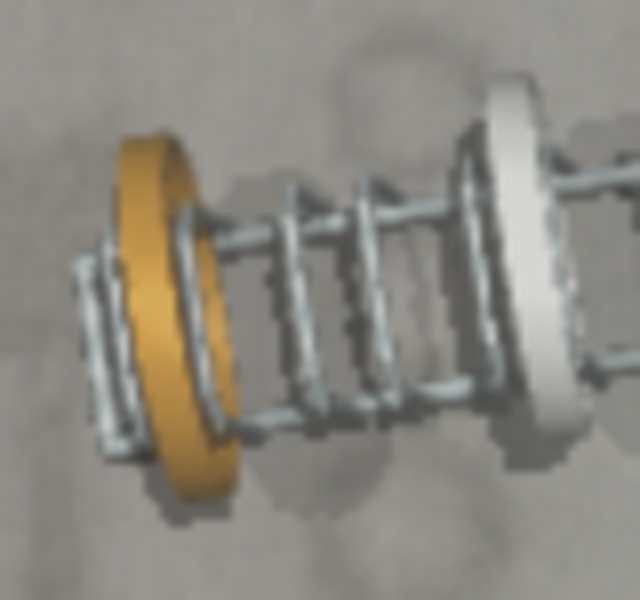

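The gold lid's visible inner surface sits deeper on the -y side, about 0.312 against a rim at 0.298. So its hollow faces world -y and its z axis points to about +y. I'll write a helper that turns world targets into jog rows.

```bash
cat >> h.py <<'E'
def frame(yaxis,z):
    z=np.array(z,float);z/=np.linalg.norm(z);y=np.array(yaxis,float);y-=z*(y@z);y/=np.linalg.norm(y);return np.c_[np.cross(y,z),y,z]
def jog(start,targets):
    """start=(p,Rm); targets list of (p,Rm): prints rows"""
    p0,R0=start
    for p,Rm in targets: print([np.round(R0.T@(np.array(p)-p0)*1000,1).tolist(),np.round(R.from_matrix(R0.T@Rm).as_rotvec(),4).tolist()])
def now():
    o=readout.get_obs(); return np.array(o["position"]),R.from_rotvec(o["tool_rot"]).as_matrix()
n=np.array([-.1758,.9844,0]); DOWN=[0,0,-1.]
lane=np.array([-.027,.99964,0]); across=np.array([.99964,.027,0])
seat=np.array([.6445,-.0765,.1667]); sl=(lane+np.array([0,0,-1]))/2**.5; nz=(lane+np.array([0,0,1]))/2**.5
E
python3 -c "
from h import *
jog(now(),[([.467,.394,.20],frame(n,DOWN)),([.467,.394,.123],frame(n,DOWN))])"
```

```text
[[-335.5, -39.3, 57.4], [-0.0, -0.0, -0.4655]]
[[-335.5, -39.3, 134.4], [-0.0, -0.0, -0.4655]]
```

Request:
jog_arm([
  [[-335.5, -39.3, 57.4], [0, 0, -0.4655]],
  [[-335.5, -39.3, 57.4], [0, 0, -0.4655]],
  [[-335.5, -39.3, 57.4], [0, 0, -0.4655]],
  [[-335.5, -39.3, 57.4], [0, 0, -0.4655]],
  [[-335.5, -39.3, 57.4], [0, 0, -0.4655]],
  [[-335.5, -39.3, 57.4], [0, 0, -0.4655]],
  [[-335.5, -39.3, 57.4], [0, 0, -0.4655]],
  [[-335.5, -39.3, 57.4], [0, 0, -0.4655]],
  [[-335.5, -39.3, 90], [0, 0, -0.4655]],
  [[-335.5, -39.3, 115], [0, 0, -0.4655]],
  [[-335.5, -39.3, 134.4], [0, 0, -0.4655]],
  [[-335.5, -39.3, 134.4], [0, 0, -0.4655]],
], gripper=1)

```text
t: 2.7
position: [0.4655, 0.3946, 0.1225]
tool_rot: [0.28, -3.127, 0.001]
wrist_force: [0.9, -0.2, -0.3]
finger_gap: 0.0882
grasp_force: 0.0
```

Request:
jog_arm([
  [[0, 0, 0], [0, 0, 0]],
  [[0, 0, 0], [0, 0, 0]],
  [[0, 0, 0], [0, 0, 0]],
  [[0, 0, 0], [0, 0, 0]],
  [[0, 0, 0], [0, 0, 0]],
  [[0, 0, 0], [0, 0, 0]],
], gripper=-1)

```text
t: 3.45
position: [0.4671, 0.394, 0.1231]
tool_rot: [-0.277, 3.129, 0.0]
wrist_force: [0.1, 0.0, -0.2]
finger_gap: 0.0301
grasp_force: 0.0
```

Request:
jog_arm([
  [[0, 0, 0], [0, 0, 0]],
  [[0, 0, 0], [0, 0, 0]],
  [[0, 0, 0], [0, 0, 0]],
  [[0, 0, 0], [0, 0, 0]],
  [[0, 0, 0], [0, 0, 0]],
])

```text
t: 4.08
position: [0.4668, 0.395, 0.123]
tool_rot: [-0.277, 3.129, 0.004]
wrist_force: [-1.3, 5.5, -1.6]
finger_gap: 0.0153
grasp_force: 28.6
```

```bash
cat >> h.py <<'E'
RT=frame(nz,sl)
def T(h,du=0): return seat+nz*(.0075+h)-sl*(.050-du)
E
python3 -c "
from h import *
s=(np.array([.467,.394,.123]),frame(n,DOWN))
print(T(.12),T(.04),T(0))
jog(s,[([.467,.394,.33],frame(n,DOWN)),(T(.12),RT)])
print(readout.get_obs()['q'])"
```

```text
[ 0.64302038 -0.02171895  0.29221145] [ 0.64454773 -0.07826713  0.23564291] [ 0.64531141 -0.10654122  0.20735864]
[[0.0, 0.0, -207.0], [0.0, 0.0, 0.0]]
[[-100.2, -440.2, -169.2], [-0.7839, -0.0588, 0.1419]]
[ 0.50810681  0.60555933  1.31602074  0.00229129  1.21890815 -1.24037768]
```

Request:
jog_arm([
  [[0, 0, -20], [0, 0, 0]],
  [[0, 0, -50], [0, 0, 0]],
  [[0, 0, -90], [0, 0, 0]],
  [[0, 0, -140], [0, 0, 0]],
  [[0, 0, -190], [0, 0, 0]],
  [[0, 0, -207], [0, 0, 0]],
  [[-15, -60, -205], [-0.1, -0.008, 0.02]],
  [[-28, -120, -200], [-0.2, -0.016, 0.04]],
  [[-40, -175, -195], [-0.31, -0.024, 0.056]],
  [[-52, -230, -190], [-0.41, -0.03, 0.074]],
  [[-64, -285, -185], [-0.51, -0.038, 0.092]],
  [[-76, -335, -180], [-0.6, -0.045, 0.11]],
  [[-88, -385, -175], [-0.69, -0.052, 0.125]],
  [[-96, -420, -171], [-0.75, -0.056, 0.135]],
  [[-100.2, -440.2, -169.2], [-0.7839, -0.0588, 0.1419]],
  [[-100.2, -440.2, -169.2], [-0.7839, -0.0588, 0.1419]],
  [[-100.2, -440.2, -169.2], [-0.7839, -0.0588, 0.1419]],
  [[-100.2, -440.2, -169.2], [-0.7839, -0.0588, 0.1419]],
])

```text
t: 6.32
position: [0.6427, -0.0201, 0.2931]
tool_rot: [0.043, -2.893, -1.197]
wrist_force: [-0.7, 0.4, -0.5]
finger_gap: 0.0114
grasp_force: 30.6
```

Run:
```python
from h import *
o=readout.get_obs(); p,Rm=now(); print(p-T(.12), R.from_matrix(Rm.T@RT).as_rotvec(),o["q"],o["finger_gap"],o["grasp_force"])
a=viewer.get_image("scene"); b=viewer.get_image("top")
W=cloud(b); np.save("top1.npy",W); np.save("scene1.npy",cloud(a))
c=np.hstack([cv2.resize(a["pixels"][110:290,210:410],(400,360)),cv2.resize(b["pixels"][80:260,270:470],(400,360))]); cv2.imwrite("pics/hold.png",c); cv2.imwrite("pics/top1.png",b["pixels"]); cv2.imwrite("pics/scene1.png",a["pixels"])
```

```text
[-0.00030839  0.00159713  0.00090915] [-0.00089324 -0.0006743   0.00220156] [-0.45181631  0.62341248  0.96537452  0.72074174  1.88947145 -1.9377232 ] 0.011396004322626038 30.578143449383788
```

View pics/hold.png

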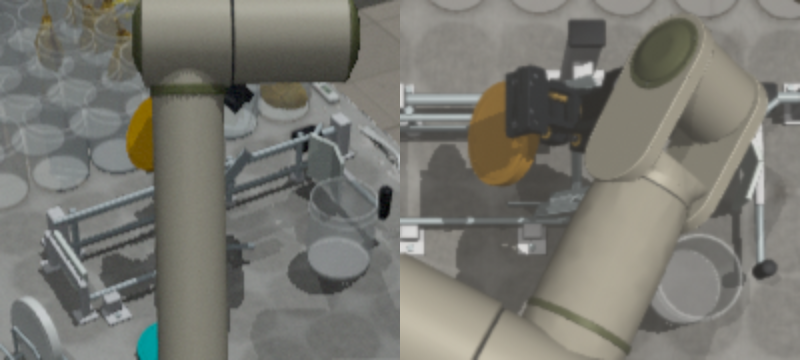

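The lid is held over the chute, but the gap fell from 15.3 to 11.4 mm, and in the top crop it sits off toward the robot at (503,133). I'll measure its pose in the hand.

```bash
cat > lidpose.py <<'E'
from h import *
def lid(im,W,box):
    hsv=cv2.cvtColor(im["pixels"] if isinstance(im,dict) else im,cv2.COLOR_BGR2HSV)
    m=(hsv[...,1]>110)&(hsv[...,0]>10)&(hsv[...,0]<32)
    for i,(a,b) in enumerate(box): m&=(W[...,i]>a)&(W[...,i]<b)
    return m,W[m]
E
python3 - <<'E'
from lidpose import *
im=cv2.imread("pics/top1.png"); W=np.load("top1.npy")
m,p=lid(im,W,[(.5,.8),(-.1,.15),(.15,.4)]); print(len(p),np.percentile(p,[1,50,99],axis=0).round(3).tolist())
# plane RANSAC
rng=np.random.default_rng(0);best=(0,)
for _ in range(500):
    a=p[rng.choice(len(p),3,False)]; v=np.cross(a[1]-a[0],a[2]-a[0]); l=np.linalg.norm(v)
    if l<1e-6: continue
    v/=l; d=abs((p-a[0])@v)<.003
    if d.sum()>best[0]: best=(d.sum(),d)
q=p[best[1]];c=q.mean(0);v=np.linalg.svd(q-c)[2][2]; v*=np.sign(v[2]); print("plane",best[0],v,"angle to nz",np.degrees(np.arccos(v@nz)))
pr=c; print("offset of top along nz from tcp", (c-np.array(T(.12)))@RT)
# edges in plane: hull circle fit
ex=np.cross(nz,v) ; 
L=(p-T(.12))@RT; print("in tool mm pcts",np.percentile(L*1000,[1,5,50,95,99],axis=0).round(1).tolist())
h=cv2.convexHull((L[:,[0,2]]*1000).astype(np.float32)).reshape(-1,2); print(h.round(0).tolist())
im2=cv2.imread("pics/scene1.png");W2=np.load("scene1.npy"); m,p=lid(im2,W2,[(.5,.8),(-.1,.15),(.15,.4)]); L=(p-T(.12))@RT; print(len(p),np.percentile(L*1000,[1,50,99],axis=0).round(1).tolist())
E
```

```text
1073 [[0.585, -0.044, 0.212], [0.628, 0.016, 0.255], [0.7, 0.048, 0.365]]
plane 894 [-0.02441315  0.79967862  0.59993175] angle to nz 8.135360788966482
offset of top along nz from tcp [0.00533757 0.00028459 0.05586374]
in tool mm pcts [[-57.4, -9.0, -75.3], [-47.7, -6.6, -4.1], [14.5, -0.1, 53.0], [52.1, 8.0, 96.6], [57.6, 30.3, 104.7]]
[[60.0, 51.0], [58.0, 63.0], [54.0, 71.0], [50.0, 81.0], [47.0, 86.0], [44.0, 90.0], [34.0, 99.0], [26.0, 105.0], [-7.0, 112.0], [-12.0, 110.0], [-39.0, 99.0], [-47.0, 89.0], [-58.0, 73.0], [-60.0, 61.0], [-61.0, 45.0], [-59.0, 39.0], [-15.0, -78.0], [-14.0, -79.0], [-12.0, -78.0], [28.0, -62.0], [58.0, 27.0]]
377 [[-56.9, -10.5, 20.7], [-17.6, -0.4, 73.9], [40.9, 8.9, 106.8]]
```

The lid is centred in the hand but droops about 8°, which fits the smaller gap. I'll tilt the tool to make up for it and move to 45 mm above the seat.

```bash
cat >> h.py <<'E'
RN=RT@R.from_rotvec([-.1414,0,0]).as_matrix(); OFF=np.array([-.0003,-.0139,.0484])
def TN(h,du=0): return seat+nz*h+sl*du-RN@OFF
E
python3 -c "
from h import *
jog((T(.12),RT),[(TN(.09),RN),(TN(.045),RN)]); print(TN(.045),now()[0])"
```

```text
[[0.3, -30.6, 0.1], [-0.1414, 0.0, 0.0]]
[[0.3, -75.6, 0.1], [-0.1414, 0.0, 0.0]]
[ 0.64416069 -0.07504881  0.23869483] [ 0.6428138  -0.0205824   0.29292655]
```

Request:
jog_arm([
  [[0.3, -15, 0.1], [-0.07, 0, 0]],
  [[0.3, -30.6, 0.1], [-0.1414, 0, 0]],
  [[0.3, -50, 0.1], [-0.1414, 0, 0]],
  [[0.3, -65, 0.1], [-0.1414, 0, 0]],
  [[0.3, -75.6, 0.1], [-0.1414, 0, 0]],
  [[0.3, -75.6, 0.1], [-0.1414, 0, 0]],
  [[0.3, -75.6, 0.1], [-0.1414, 0, 0]],
  [[0.3, -75.6, 0.1], [-0.1414, 0, 0]],
])

```text
t: 7.42
position: [0.6442, -0.0747, 0.2393]
tool_rot: [0.039, -2.8, -1.398]
wrist_force: [0.6, -0.1, -0.8]
finger_gap: 0.0118
grasp_force: 30.6
```

```bash
cat >> lidpose.py <<'E'
def fit(p,Rm,org):
    rng=np.random.default_rng(0);best=(0,)
    for _ in range(500):
        a=p[rng.choice(len(p),3,False)]; v=np.cross(a[1]-a[0],a[2]-a[0]); l=np.linalg.norm(v)
        if l<1e-6: continue
        v/=l; d=abs((p-a[0])@v)<.0025
        if d.sum()>best[0]: best=(d.sum(),d)
    q=p[best[1]];c=q.mean(0);v=np.linalg.svd(q-c)[2][2]; v*=np.sign(v[2]+.3*v[1])
    L=(q-org)@Rm*1000; print("n in frame",(Rm.T@v).round(3),"pts",best[0],"inlier cen",L.mean(0).round(1))
    h=cv2.convexHull(L[:,:2].astype(np.float32)).reshape(-1,2); print(h.round(0).tolist())
RC=np.c_[np.cross(sl,nz),sl,nz]
E
python3 - <<'E'
from lidpose import *
p,Rm=now(); print(p-TN(.045),readout.get_obs()["finger_gap"])
b=viewer.get_image("top"); W=cloud(b); cv2.imwrite("pics/top2.png",b["pixels"])
m,q=lid(b,W,[(.5,.8),(-.16,.12),(.10,.30)]); fit(q,RC,seat)
E
```

```text
[8.46620743e-05 3.12707469e-04 5.79464762e-04] 0.011759613073213793
n in frame [-0.001 -0.005  1.   ] pts 943 inlier cen [ 0.2  2.1 58.9]
[[62.0, 2.0], [59.0, 14.0], [55.0, 30.0], [50.0, 35.0], [42.0, 43.0], [17.0, 59.0], [-9.0, 59.0], [-17.0, 58.0], [-26.0, 53.0], [-34.0, 47.0], [-42.0, 41.0], [-49.0, 31.0], [-56.0, 18.0], [-60.0, -11.0], [-58.0, -21.0], [-45.0, -43.0], [-32.0, -55.0], [-23.0, -60.0], [40.0, -44.0], [43.0, -43.0], [46.0, -42.0], [49.0, -39.0], [55.0, -28.0], [61.0, -13.0]]
```

The lid is now parallel to the chute and centred within 1 mm, so I'll lower it.

Request:
jog_arm([
  [[0, -12, -1.7], [0, 0, 0]],
  [[0, -20, -2.8], [0, 0, 0]],
  [[0, -27, -3.8], [0, 0, 0]],
  [[0, -32, -4.5], [0, 0, 0]],
  [[0, -36, -5.1], [0, 0, 0]],
  [[0, -39, -5.5], [0, 0, 0]],
  [[0, -41, -5.8], [0, 0, 0]],
  [[0, -41, -5.8], [0, 0, 0]],
  [[0, -41, -5.8], [0, 0, 0]],
])

```text
t: 8.6
position: [0.645, -0.1044, 0.2094]
tool_rot: [0.038, -2.8, -1.398]
wrist_force: [-0.7, -0.6, -1.2]
finger_gap: 0.0117
grasp_force: 30.6
```

Request:
jog_arm([
  [[0, -1, -0.1], [0, 0, 0]],
  [[0, -2, -0.2], [0, 0, 0]],
  [[0, -2.6, -0.3], [0, 0, 0]],
  [[0, -2.6, -0.3], [0, 0, 0]],
  [[0, -2.6, -0.3], [0, 0, 0]],
])

```text
t: 9.22
position: [0.645, -0.1058, 0.2081]
tool_rot: [0.039, -2.799, -1.4]
wrist_force: [-1.3, 3.7, 5.3]
finger_gap: 0.0118
grasp_force: 30.2
```

Run:
```python
from lidpose import *
o=readout.get_obs(); p,Rm=now(); print((p-TN(0))@RC,o["finger_gap"],o["wrist_force"])
b=viewer.get_image("top"); W=cloud(b); cv2.imwrite("pics/top3.png",b["pixels"])
m,q=lid(b,W,[(.5,.8),(-.19,.08),(.07,.30)]); fit(q,RC,seat)
```

```text
[ 4.44936571e-05 -8.58516822e-05  1.62190206e-03] 0.011769144694638148 [-1.33748633  3.74777801  5.33097682]
n in frame [-0.007 -0.013  1.   ] pts 912 inlier cen [ 0.5  2.2 16.1]
[[62.0, 1.0], [58.0, 21.0], [49.0, 39.0], [42.0, 46.0], [38.0, 50.0], [26.0, 57.0], [14.0, 61.0], [-10.0, 61.0], [-22.0, 55.0], [-33.0, 47.0], [-36.0, 44.0], [-45.0, 34.0], [-54.0, 24.0], [-59.0, 8.0], [-60.0, 4.0], [-59.0, -9.0], [-57.0, -19.0], [-54.0, -29.0], [-46.0, -43.0], [-28.0, -58.0], [-17.0, -60.0], [40.0, -49.0], [49.0, -40.0], [56.0, -27.0], [58.0, -22.0], [60.0, -12.0]]
```

Request:
jog_arm([
  [[0, 0, 0], [0, 0, 0]],
  [[0, 0, 0], [0, 0, 0]],
  [[0, 0, 0], [0, 0, 0]],
  [[0, 0, 0], [0, 0, 0]],
  [[0, 0, 0], [0, 0, 0]],
  [[0, 1.5, -10], [0, 0, 0]],
  [[0, 4.2, -30], [0, 0, 0]],
  [[0, 8, -60], [0, 0, 0]],
  [[0, 12, -90], [0, 0, 0]],
  [[0, 30, -130], [0, 0, 0]],
  [[0, 40, -170], [0, 0, 0]],
  [[0, 40, -170], [0, 0, 0]],
  [[0, 40, -170], [0, 0, 0]],
], gripper=0.15)

```text
t: 10.9
position: [0.648, -0.2178, 0.3406]
tool_rot: [0.037, -2.798, -1.4]
wrist_force: [-0.3, 0.0, -0.5]
finger_gap: 0.0509
grasp_force: 0.0
```

Run:
```python
from lidpose import *
b=viewer.get_image("top"); W=cloud(b); np.save("top4.npy",W); cv2.imwrite("pics/top4.png",b["pixels"])
m,q=lid(b,W,[(.5,.8),(-.19,.08),(.07,.30)]); fit(q,RC,seat)
cv2.imwrite("pics/top4c.png",cv2.resize(b["pixels"][80:260,250:480],None,fx=3,fy=3,interpolation=cv2.INTER_CUBIC))
print(now()[0],readout.get_obs()["q"])
```

```text
n in frame [ 0.004 -0.004  1.   ] pts 1035 inlier cen [-2.1 -1.5 15.5]
[[58.0, 6.0], [56.0, 19.0], [48.0, 37.0], [42.0, 43.0], [39.0, 45.0], [14.0, 62.0], [6.0, 61.0], [0.0, 61.0], [-10.0, 61.0], [-26.0, 57.0], [-32.0, 54.0], [-40.0, 48.0], [-50.0, 37.0], [-53.0, 32.0], [-61.0, 17.0], [-62.0, 4.0], [-61.0, -10.0], [-59.0, -27.0], [-52.0, -36.0], [-46.0, -44.0], [-31.0, -56.0], [-12.0, -63.0], [-4.0, -62.0], [9.0, -59.0], [22.0, -55.0], [27.0, -53.0], [33.0, -49.0], [38.0, -46.0], [47.0, -36.0], [56.0, -18.0], [57.0, -14.0], [58.0, -10.0], [58.0, -6.0]]
[ 0.64806189 -0.21745917  0.34045407] [-0.70595705  0.82140483  0.50999511  0.9173915   2.29626436 -1.83962585]
```

View pics/top4c.png

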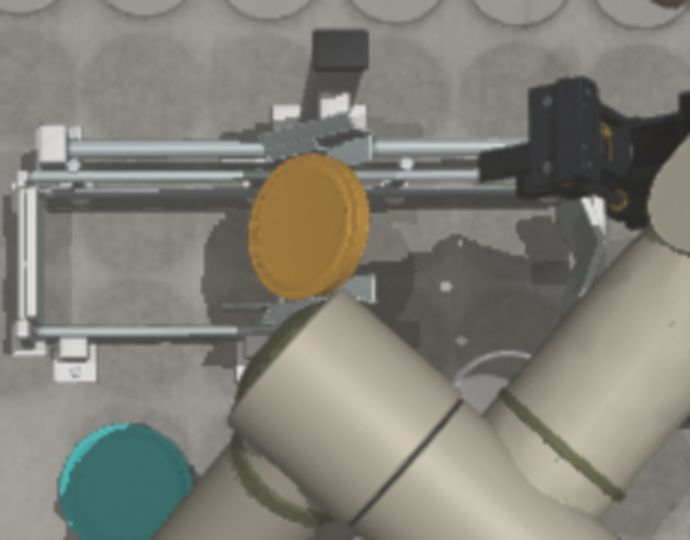

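The lid is flat at its seat and the jar is next. I'll approach from the robot's side with the tool leaning 0.3 rad, tips 75 mm high and the fingers 50 mm open.

```bash
cat >> h.py <<'E'
d=np.array([.9925,.122,0]); JZ=np.array([.2955*d[0],.2955*d[1],-.9553]); RJ=frame([-.122,.9925,0],JZ)
def TJ(jar,gap,zt=.075):
    return np.array([*(np.array(jar)-d[:2]*gap),zt])-.019*JZ
E
python3 -c "
from h import *
j=[.4928,-.247]
a=TJ(j,.11);b=a+[0,0,.15]
jog(now(),[(b,RJ)]); print(a,b,now()[0])
print('from b'); jog((b,RJ),[(a,RJ),(TJ(j,.06),RJ),(TJ([.646,-.228],.0576),RJ)])"
```

```text
[[270.9, -100.0, 29.6], [0.9062, -0.2356, -0.227]]
[ 0.37805261 -0.26110497  0.0931507 ] [ 0.37805261 -0.26110497  0.2431507 ] [ 0.64806189 -0.21745917  0.34045407]
from b
[[44.3, -0.0, 143.3], [0.0, 0.0, 0.0]]
[[-3.4, -0.0, 158.1], [0.0, 0.0, 0.0]]
[[-153.2, 0.2, 204.4], [0.0, 0.0, 0.0]]
```

Request:
jog_arm([
  [[60, -20, 0], [0.15, -0.04, -0.04]],
  [[120, -40, 5], [0.3, -0.08, -0.08]],
  [[180, -65, 15], [0.48, -0.12, -0.12]],
  [[230, -85, 22], [0.65, -0.17, -0.16]],
  [[260, -96, 28], [0.8, -0.21, -0.2]],
  [[270.9, -100, 29.6], [0.9062, -0.2356, -0.227]],
  [[270.9, -100, 29.6], [0.9062, -0.2356, -0.227]],
  [[270.9, -100, 29.6], [0.9062, -0.2356, -0.227]],
  [[270.9, -100, 29.6], [0.9062, -0.2356, -0.227]],
  [[270.9, -100, 29.6], [0.9062, -0.2356, -0.227]],
  [[270.9, -100, 29.6], [0.9062, -0.2356, -0.227]],
  [[270.9, -100, 29.6], [0.9062, -0.2356, -0.227]],
])

```text
t: 12.45
position: [0.3783, -0.2618, 0.2437]
tool_rot: [-0.173, 2.835, 0.024]
wrist_force: [0.2, -1.1, 0.3]
finger_gap: 0.0511
grasp_force: 0.0
```

```bash
python3 -c "
from h import *
p,Rm=now(); print(p,R.from_matrix(Rm.T@RJ).as_rotvec(),readout.get_obs()['q'])
b=viewer.get_image('top');W=cloud(b)
for t in spotter.trace('jar',b)[:1]:
  q=med(W,t['region']); q=q[(q[:,2]>.125)&(q[:,2]<.145)]; A=np.c_[2*q[:,:2],np.ones(len(q))]; s=np.linalg.lstsq(A,(q[:,:2]**2).sum(1),rcond=None)[0]; print(t['confidence'],len(q),s[:2],np.sqrt(s[2]+s[0]**2+s[1]**2),np.percentile(q,[1,99],axis=0))
"
```

```text
[ 0.37830828 -0.26175923  0.24375   ] [-1.38034960e-03  1.59857414e-03  8.01750069e-05] [-1.00604652  0.15906691  1.6910937   0.2946842   1.17370149 -2.79760889]
0.83 254 [ 0.49252376 -0.24691608] 0.053076614592257244 [[ 0.43855112 -0.30236584  0.12546794]
 [ 0.54514294 -0.19235152  0.14174243]]
```

Request:
jog_arm([
  [[15, 0, 48], [0, 0, 0]],
  [[30, 0, 96], [0, 0, 0]],
  [[44.3, 0, 143.3], [0, 0, 0]],
  [[44.3, 0, 143.3], [0, 0, 0]],
  [[25, 0, 149.3], [0, 0, 0]],
  [[8, 0, 154.6], [0, 0, 0]],
  [[0, 0, 157], [0, 0, 0]],
  [[-6, 0, 158.9], [0, 0, 0]],
  [[-13, 0, 161.1], [0, 0, 0]],
  [[-22, 0, 163.9], [0, 0, 0]],
  [[-32, 0, 167], [0, 0, 0]],
  [[-42, 0, 170.1], [0, 0, 0]],
])

```text
t: 14.05
position: [0.4686, -0.2509, 0.0941]
tool_rot: [-0.173, 2.835, 0.024]
wrist_force: [-5.9, -0.9, 3.0]
finger_gap: 0.0503
grasp_force: 2.5
```

```bash
cat > jarpos.py <<'E'
from h import *
def jarpos():
    b=viewer.get_image('top');W=cloud(b)
    for t in spotter.trace('jar',b)[:1]:
        q=med(W,t['region']); q=q[(q[:,2]>.125)&(q[:,2]<.145)]; A=np.c_[2*q[:,:2],np.ones(len(q))]; s=np.linalg.lstsq(A,(q[:,:2]**2).sum(1),rcond=None)[0]; print('jar',t['confidence'],len(q),s[:2],np.sqrt(s[2]+s[0]**2+s[1]**2),np.percentile(q,[1,99],axis=0).round(3).tolist())
    return b,W
E
python3 -c "
from jarpos import *
p,Rm=now(); print(p,R.from_matrix(Rm.T@RJ).as_rotvec(),readout.get_obs()['q'])
b,W=jarpos()"
```

```text
[ 0.46859251 -0.25089431  0.09409698] [-0.00187221  0.00141565  0.00014937] [-0.82294566  0.47168781  1.74549097  0.34978927  0.77400416 -2.74896588]
jar 0.79 230 [ 0.53149038 -0.24340007] 0.05298753978793115 [[0.479, -0.298, 0.125], [0.586, -0.189, 0.143]]
```

Request:
jog_arm([
  [[-10, 0, 3.1], [0, 0, 0]],
  [[-20, 0, 6.2], [0, 0, 0]],
  [[-30, 0, 9.3], [0, 0, 0]],
  [[-40, 0, 12.4], [0, 0, 0]],
  [[-50, 0, 15.5], [0, 0, 0]],
  [[-60, 0, 18.6], [0, 0, 0]],
  [[-70, 0, 21.7], [0, 0, 0]],
  [[-80, 0, 24.7], [0, 0, 0]],
  [[-90, 0, 27.8], [0, 0, 0]],
  [[-99, 0, 30.5], [0, 0, 0]],
  [[-105, 0, 32.4], [0, 0, 0]],
  [[-109, 0, 33.6], [0, 0, 0]],
  [[-111.2, 0, 34.3], [0, 0, 0]],
  [[-111.2, 0, 34.3], [0, 0, 0]],
])

```text
t: 15.9
position: [0.5838, -0.2368, 0.0941]
tool_rot: [-0.173, 2.835, 0.024]
wrist_force: [-1.2, 0.3, -0.0]
finger_gap: 0.0505
grasp_force: 1.1
```

```bash
python3 -c "
from jarpos import *
p,Rm=now(); print(p,R.from_matrix(Rm.T@RJ).as_rotvec())
b,W=jarpos(); cv2.imwrite('pics/top5.png',b['pixels'])"
```

```text
[ 0.58381187 -0.23677863  0.09413287] [-1.64824614e-03  1.77986989e-03  7.12386222e-05]
jar 0.63 195 [ 0.64680178 -0.22964525] 0.053071147311826695 [[0.596, -0.284, 0.125], [0.701, -0.175, 0.142]]
```

The jar is at the loading place (0.647, -0.230). I'll back off and go behind the handle.

```bash
python3 -c "
from h import *
s=(TJ([.646,-.228],.0576),RJ); RH=frame(lane,DOWN)
jog(s,[(s[0]-d*.06,RJ),(s[0]-d*.06+[0,0,.14],RJ),([.5107,-.405,.22],RH)])
W=np.load('top4.npy'); m=(W[...,0]>.48)&(W[...,0]<.54)&(W[...,1]<-.3)&(W[...,1]>-.38)&(W[...,2]>.085)&(W[...,2]<.12); q=W[m]; print(len(q),np.percentile(q,[3,50,97],axis=0).round(3))
q=np.load('top0.npy'); m=(q[...,0]>.48)&(q[...,0]<.535)&(q[...,1]<-.3)&(q[...,1]>-.38)&(q[...,2]>.1)&(q[...,2]<.12); q=q[m]; print(len(q),np.percentile(q,[3,50,97],axis=0).round(3))
"
```

```text
[[57.3, 0.0, -17.7], [0.0, 0.0, 0.0]]
[[15.9, 0.0, -151.5], [0.0, 0.0, 0.0]]
[[51.0, -159.2, -148.6], [0.0143, 0.2998, 0.0946]]Traceback (most recent call last):
  File "<string>", line 5, in <module>
    W=np.load('top4.npy'); m=(W[...,0]>.48)&(W[...,0]<.54)&(W[...,1]<-.3)&(W[...,1]>-.38)&(W[...,2]>.085)&(W[...,2]<.12); q=W[m]; print(len(q),np.percentile(q,[3,50,97],axis=0).round(3))
                                                                                                                                               ~~~~~~~~~~~~~^^^^^^^^^^^^^^^^^^^^
    return _quantile_unchecked(
        a, q, axis, out, overwrite_input, method, keepdims, weights)
    return _ureduce(a,
                    func=_quantile_ureduce_func,
    ...<5 lines>...
                    overwrite_input=overwrite_input,
                    method=method)
    r = func(a, **kwargs)
    result = _quantile(arr,
                       quantiles=q,
    ...<2 lines>...
                       out=out,
                       weights=wgt)
    slices_having_nans = np.isnan(arr[-1, ...])
                                  ~~~^^^^^^^^^
IndexError: index -1 is out of bounds for axis 0 with size 0
```

Request:
jog_arm([
  [[10, 0, -3.1], [0, 0, 0]],
  [[35, 0, -11], [0, 0, 0]],
  [[57.3, 0, -17.7], [0, 0, 0]],
  [[46, 0, -55], [0, 0, 0]],
  [[30, 0, -103], [0, 0, 0]],
  [[15.9, 0, -151.5], [0, 0, 0]],
  [[27, -50, -151], [0.005, 0.1, 0.03]],
  [[38, -105, -150], [0.01, 0.2, 0.06]],
  [[51, -159.2, -148.6], [0.0143, 0.2998, 0.0946]],
  [[51, -159.2, -148.6], [0.0143, 0.2998, 0.0946]],
  [[51, -159.2, -148.6], [0.0143, 0.2998, 0.0946]],
  [[51, -159.2, -148.6], [0.0143, 0.2998, 0.0946]],
], gripper=-1)

```text
t: 17.5
position: [0.5109, -0.4048, 0.2219]
tool_rot: [-0.043, 3.138, -0.003]
wrist_force: [-0.0, -0.7, -0.0]
finger_gap: 0.0005
grasp_force: 0.0
```

```bash
python3 -c "
from jarpos import *
from lidpose import *
p,Rm=now(); print(p,R.from_matrix(Rm.T@frame(lane,DOWN)).as_rotvec(),readout.get_obs()['q'],readout.get_obs()['finger_gap'])
b,W=jarpos(); cv2.imwrite('pics/top6.png',b['pixels'])
m,q=lid(b,W,[(.5,.8),(-.19,.08),(.07,.30)]); fit(q,RC,seat)
m=(W[...,0]>.48)&(W[...,0]<.535)&(W[...,1]<-.3)&(W[...,1]>-.38)&(W[...,2]>.095)&(W[...,2]<.115); q=W[m]; print(len(q),np.median(q,0) if len(q) else '')
c=b['pixels'][100:280,330:520]; cv2.imwrite('pics/top6c.png',cv2.resize(c,None,fx=3,fy=3,interpolation=cv2.INTER_CUBIC))
"
```

```text
[ 0.51093603 -0.40483888  0.22186715] [-0.00175655  0.00282815  0.00066819] [-8.51676832e-01  5.85250205e-01  1.04764768e+00  1.05971954e-03
  1.50553796e+00 -2.45021195e+00] 0.0004823855428219963
jar 0.56 273 [ 0.64651221 -0.22968273] 0.05318424000915075 [[0.593, -0.284, 0.125], [0.701, -0.175, 0.142]]
n in frame [-0.006 -0.004  1.   ] pts 1028 inlier cen [-2.2 -2.1 15.2]
[[59.0, 7.0], [57.0, 15.0], [52.0, 29.0], [37.0, 47.0], [30.0, 53.0], [26.0, 56.0], [13.0, 61.0], [3.0, 62.0], [-2.0, 61.0], [-26.0, 59.0], [-37.0, 52.0], [-50.0, 38.0], [-53.0, 32.0], [-56.0, 27.0], [-60.0, 18.0], [-61.0, 12.0], [-62.0, 8.0], [-62.0, 2.0], [-60.0, -22.0], [-50.0, -38.0], [-39.0, -49.0], [-28.0, -57.0], [-16.0, -60.0], [-7.0, -60.0], [8.0, -60.0], [14.0, -58.0], [24.0, -55.0], [30.0, -51.0], [38.0, -45.0], [41.0, -42.0], [48.0, -32.0], [52.0, -26.0], [56.0, -19.0], [58.0, -10.0]]
53 [ 0.51084044 -0.33986936  0.10711194]
```

View pics/top6c.png

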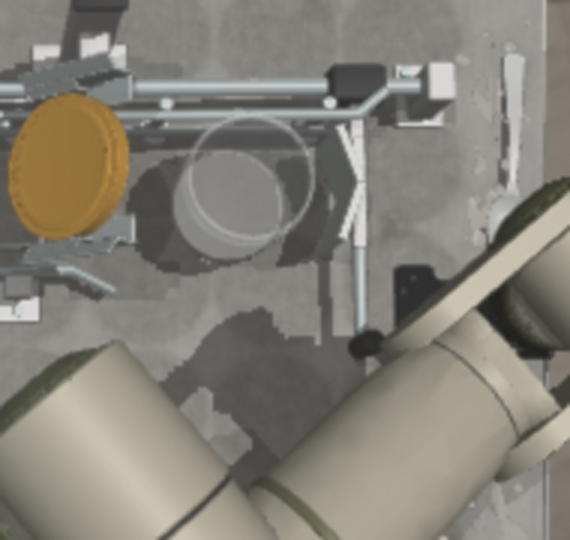

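Request:
jog_arm([
  [[-1.5, 0, 50], [0, 0, 0]],
  [[-1.5, 0, 95], [0, 0, 0]],
  [[-1.5, 0, 126], [0, 0, 0]],
  [[-1.5, 0, 126], [0, 0, 0]],
  [[-1.5, 15, 126], [0, 0, 0]],
  [[-1.5, 25, 126], [0, 0, 0]],
  [[-1.5, 32, 126], [0, 0, 0]],
  [[-1.5, 38, 126], [0, 0, 0]],
  [[-1.5, 44, 126], [0, 0, 0]],
  [[-1.5, 52, 126], [0, 0, 0]],
  [[-1.5, 60, 126], [0, 0, 0]],
  [[-1.5, 68, 126], [0, 0, 0]],
  [[-1.5, 76, 126], [0, 0, 0]],
  [[-1.5, 84, 126], [0, 0, 0]],
  [[-1.5, 92, 126], [0, 0, 0]],
  [[-1.5, 100, 126], [0, 0, 0]],
])

```text
t: 19.6
position: [0.51, -0.3062, 0.0951]
tool_rot: [-0.042, 3.139, -0.004]
wrist_force: [-1.1, -4.8, 1.6]
finger_gap: 0.0002
grasp_force: 2.7
```

```bash
python3 -c "
from jarpos import *
p,Rm=now(); print(p,R.from_matrix(Rm.T@frame(lane,DOWN)).as_rotvec())
b,W=jarpos(); cv2.imwrite('pics/top7.png',b['pixels'])"
```

```text
[ 0.50999805 -0.30624206  0.09514156] [-0.0028789   0.0020654  -0.00056031]
jar 0.6 275 [ 0.64556108 -0.20256387] 0.053044250995803795 [[0.592, -0.258, 0.126], [0.7, -0.149, 0.142]]
```

Request:
jog_arm([
  [[0, 8, 0], [0, 0, 0]],
  [[0, 16, 0], [0, 0, 0]],
  [[0, 24, 0], [0, 0, 0]],
  [[0, 32, 0], [0, 0, 0]],
  [[0, 40, 0], [0, 0, 0]],
  [[0, 48, 0], [0, 0, 0]],
  [[0, 56, 0], [0, 0, 0]],
  [[0, 64, 0], [0, 0, 0]],
  [[0, 72, 0], [0, 0, 0]],
  [[0, 80, 0], [0, 0, 0]],
  [[0, 88, 0], [0, 0, 0]],
  [[0, 96, 0], [0, 0, 0]],
  [[0, 104, 0], [0, 0, 0]],
  [[0, 112, 0], [0, 0, 0]],
  [[0, 120, 0], [0, 0, 0]],
  [[0, 128, 0], [0, 0, 0]],
  [[0, 136, 0], [0, 0, 0]],
  [[0, 144, 0], [0, 0, 0]],
  [[0, 152, 0], [0, 0, 0]],
  [[0, 160, 0], [0, 0, 0]],
])

```text
t: 22.2
position: [0.5055, -0.1465, 0.0949]
tool_rot: [-0.042, 3.14, -0.004]
wrist_force: [-0.9, -5.9, 3.0]
finger_gap: 0.0007
grasp_force: 2.9
```

```bash
python3 -c "
from jarpos import *
from lidpose import *
p,Rm=now(); print(p,R.from_matrix(Rm.T@frame(lane,DOWN)).as_rotvec())
b,W=jarpos(); cv2.imwrite('pics/top8.png',b['pixels'])
m,q=lid(b,W,[(.5,.8),(-.19,.2),(.07,.30)]); fit(q,RC,seat)
m,q=lid(b,W,[(.5,.8),(-.19,.2),(.07,.30)]); fit(q,np.eye(3),0)"
```

```text
[ 0.50546987 -0.1464549   0.09489985] [-0.0025078   0.00119095 -0.00042577]Traceback (most recent call last):
  File "<string>", line 5, in <module>
    b,W=jarpos(); cv2.imwrite('pics/top8.png',b['pixels'])
        ~~~~~~^^
  File "jarpos.py", line 5, in jarpos
    q=med(W,t['region']); q=q[(q[:,2]>.125)&(q[:,2]<.145)]; A=np.c_[2*q[:,:2],np.ones(len(q))]; s=np.linalg.lstsq(A,(q[:,:2]**2).sum(1),rcond=None)[0]; print('jar',t['confidence'],len(q),s[:2],np.sqrt(s[2]+s[0]**2+s[1]**2),np.percentile(q,[1,99],axis=0).round(3).tolist())
                                                                                                                                                                                                                               ~~~~~~~~~~~~~^^^^^^^^^^^^^^^^^
    return _quantile_unchecked(
        a, q, axis, out, overwrite_input, method, keepdims, weights)
    return _ureduce(a,
                    func=_quantile_ureduce_func,
    ...<5 lines>...
                    overwrite_input=overwrite_input,
                    method=method)
    r = func(a, **kwargs)
    result = _quantile(arr,
                       quantiles=q,
    ...<2 lines>...
                       out=out,
                       weights=wgt)
    slices_having_nans = np.isnan(arr[-1, ...])
                                  ~~~^^^^^^^^^
IndexError: index -1 is out of bounds for axis 0 with size 0
```

Request:
jog_arm([
  [[0, 8, 0], [0, 0, 0]],
  [[0, 16, 0], [0, 0, 0]],
  [[0, 24, 0], [0, 0, 0]],
  [[0, 32, 0], [0, 0, 0]],
  [[0, 40, 0], [0, 0, 0]],
  [[0, 48, 0], [0, 0, 0]],
  [[0, 56, 0], [0, 0, 0]],
  [[0, 64, 0], [0, 0, 0]],
  [[0, 72, 0], [0, 0, 0]],
  [[0, 80, 0], [0, 0, 0]],
  [[0, 88, 0], [0, 0, 0]],
  [[0, 96, 0], [0, 0, 0]],
  [[0, 104, 0], [0, 0, 0]],
  [[0, 112, 0], [0, 0, 0]],
  [[0, 119, 0], [0, 0, 0]],
  [[0, 125, 0], [0, 0, 0]],
  [[0, 130, 0], [0, 0, 0]],
  [[0, 130, 0], [0, 0, 0]],
])

```text
t: 24.55
position: [0.502, -0.016, 0.0945]
tool_rot: [-0.042, 3.14, -0.002]
wrist_force: [-0.2, -0.6, 0.6]
finger_gap: 0.0002
grasp_force: 0.6
```

```bash
cat > check.py <<'E'
from lidpose import *
p,Rm=now(); print(p)
b=viewer.get_image("top");W=cloud(b); import time; cv2.imwrite('pics/t%d.png'%time.time(),b['pixels'])
m,q=lid(b,W,[(.5,.8),(-.19,.25),(.07,.30)]); print(len(q)); fit(q,np.eye(3),0)
E
python3 check.py
```

```text
[ 0.50201313 -0.01602512  0.09448729]
1756
n in frame [-0.024  0.024  0.999] pts 1035 inlier cen [637.7  85.4 140. ]
[[697.0, 71.0], [697.0, 94.0], [697.0, 97.0], [694.0, 107.0], [686.0, 122.0], [681.0, 130.0], [675.0, 135.0], [662.0, 142.0], [651.0, 144.0], [633.0, 146.0], [631.0, 146.0], [618.0, 143.0], [612.0, 141.0], [607.0, 138.0], [603.0, 135.0], [600.0, 133.0], [597.0, 130.0], [592.0, 125.0], [590.0, 122.0], [577.0, 96.0], [577.0, 91.0], [578.0, 76.0], [583.0, 58.0], [586.0, 53.0], [588.0, 50.0], [601.0, 38.0], [604.0, 35.0], [622.0, 28.0], [638.0, 26.0], [641.0, 26.0], [658.0, 29.0], [664.0, 32.0], [682.0, 45.0], [687.0, 50.0], [695.0, 63.0]]
```

The lid is seated flat at 140 mm on the jar. I'll push gently to the stop.

Request:
jog_arm([
  [[0, 4, 0], [0, 0, 0]],
  [[0, 8, 0], [0, 0, 0]],
  [[0, 11, 0], [0, 0, 0]],
  [[0, 14, 0], [0, 0, 0]],
  [[0, 16, 0], [0, 0, 0]],
  [[0, 16, 0], [0, 0, 0]],
])

```text
t: 25.35
position: [0.5017, -0.0004, 0.0944]
tool_rot: [-0.042, 3.14, -0.003]
wrist_force: [-0.9, -4.6, 1.5]
finger_gap: 0.0007
grasp_force: 1.9
```

Request:
jog_arm([
  [[0, 1, 0], [0, 0, 0]],
  [[0, 2, 0], [0, 0, 0]],
  [[0, 3, 0], [0, 0, 0]],
  [[0, 4, 0], [0, 0, 0]],
  [[0, 4, 0], [0, 0, 0]],
])

```text
t: 25.98
position: [0.5016, 0.0025, 0.0945]
tool_rot: [-0.042, 3.14, -0.006]
wrist_force: [-3.1, -11.2, 1.3]
finger_gap: 0.0003
grasp_force: 5.8
```

Request:
jog_arm([
  [[0, 1.5, 0], [0, 0, 0]],
  [[0, 3, 0], [0, 0, 0]],
  [[0, 3, 0], [0, 0, 0]],
])

```text
t: 26.35
position: [0.5017, 0.003, 0.0946]
tool_rot: [-0.043, 3.14, -0.013]
wrist_force: [-5.5, -30.5, 1.2]
finger_gap: 0.0
grasp_force: 14.8
```

```bash
python3 check.py
```

```text
[0.50165875 0.00297507 0.09455872]
1750
n in frame [-0.006  0.016  1.   ] pts 1038 inlier cen [636.4 104.4 140.5]
[[697.0, 92.0], [696.0, 117.0], [696.0, 120.0], [691.0, 130.0], [690.0, 132.0], [685.0, 140.0], [680.0, 145.0], [665.0, 158.0], [643.0, 165.0], [630.0, 164.0], [620.0, 161.0], [607.0, 156.0], [602.0, 153.0], [586.0, 137.0], [582.0, 130.0], [579.0, 122.0], [576.0, 111.0], [577.0, 96.0], [577.0, 91.0], [590.0, 66.0], [595.0, 61.0], [609.0, 51.0], [614.0, 48.0], [622.0, 46.0], [632.0, 44.0], [640.0, 44.0], [656.0, 47.0], [664.0, 50.0], [671.0, 55.0], [681.0, 63.0], [684.0, 65.0], [686.0, 71.0], [689.0, 76.0]]
```

```bash
python3 -c "
from h import *
s=(np.array([.501,.0078,.0945]),frame(lane,DOWN))
a=s[0]-lane*.045
jog(s,[(a,s[1]),(a+[0,0,.18],s[1]),([.6365,.1045,.275],s[1]),([.6365,.1045,.168],s[1])])"
```

```text
[[0.0, -45.0, 0.0], [0.0, 0.0, 0.0]]
[[0.0, -45.0, -180.0], [0.0, 0.0, 0.0]]
[[-138.1, 93.0, -180.5], [0.0, 0.0, 0.0]]
[[-138.1, 93.0, -73.5], [0.0, 0.0, 0.0]]
```

Request:
jog_arm([
  [[0, -15, 0], [0, 0, 0]],
  [[0, -45, 0], [0, 0, 0]],
  [[0, -45, -60], [0, 0, 0]],
  [[0, -45, -120], [0, 0, 0]],
  [[0, -45, -180], [0, 0, 0]],
  [[0, -45, -180], [0, 0, 0]],
  [[-138.1, 93, -180.5], [0, 0, 0]],
  [[-138.1, 93, -180.5], [0, 0, 0]],
  [[-138.1, 93, -180.5], [0, 0, 0]],
  [[-138.1, 93, -180.5], [0, 0, 0]],
  [[-138.1, 93, -180.5], [0, 0, 0]],
  [[-138.1, 93, -130], [0, 0, 0]],
  [[-138.1, 93, -95], [0, 0, 0]],
  [[-138.1, 93, -73.5], [0, 0, 0]],
  [[-138.1, 93, -73.5], [0, 0, 0]],
  [[-138.1, 93, -73.5], [0, 0, 0]],
])

```text
t: 28.4
position: [0.6372, 0.1028, 0.1696]
tool_rot: [-0.04, 3.138, -0.002]
wrist_force: [1.0, -0.4, 0.0]
finger_gap: 0.0006
grasp_force: 0.0
```

Request:
jog_arm([
  [[0, 0, 5], [0, 0, 0]],
  [[0, 0, 8], [0, 0, 0]],
  [[0, 0, 10], [0, 0, 0]],
  [[0, 0, 11], [0, 0, 0]],
  [[0, 0, 12], [0, 0, 0]],
  [[0, 0, 12], [0, 0, 0]],
  [[0, 0, 12], [0, 0, 0]],
])

```text
t: 29.28
position: [0.6377, 0.1028, 0.1581]
tool_rot: [-0.041, 3.136, -0.005]
wrist_force: [-2.7, -4.3, 10.2]
finger_gap: 0.0003
grasp_force: 5.1
```

Request:
jog_arm([
  [[0, 0, 0.7], [0, 0, 0]],
  [[0, 0, 0.7], [0, 0, 0]],
  [[0, 0, 0.7], [0, 0, 0]],
])

```text
t: 29.65
position: [0.6379, 0.1027, 0.158]
tool_rot: [-0.041, 3.136, -0.005]
wrist_force: [-3.0, -4.0, 13.4]
finger_gap: 0.0002
grasp_force: 6.8
```

Request:
jog_arm([
  [[0, 0, -5], [0, 0, 0]],
  [[0, 0, -30], [0, 0, 0]],
  [[0, 0, -80], [0, 0, 0]],
  [[0, 0, -140], [0, 0, 0]],
  [[200, 0, -170], [0, 0, 0]],
  [[200, 0, -170], [0, 0, 0]],
  [[200, 0, -170], [0, 0, 0]],
  [[200, 0, -170], [0, 0, 0]],
  [[200, 0, -170], [0, 0, 0]],
  [[200, 0, -170], [0, 0, 0]],
])

```text
t: 30.9
position: [0.4381, 0.0984, 0.3247]
tool_rot: [-0.041, 3.14, -0.002]
wrist_force: [-0.4, -0.0, 0.8]
finger_gap: 0.0006
grasp_force: 0.0
```

```bash
python3 check.py
python3 - <<'E'
import cv2,glob
f=sorted(glob.glob("pics/t1*.png"))[-1]; cv2.imwrite("pics/final.png",cv2.resize(cv2.imread(f)[80:300,130:510],None,fx=2,fy=2))
E
```

```text
[0.43813481 0.09837451 0.32465357]
1753
n in frame [-0.002  0.023  1.   ] pts 1020 inlier cen [637.9 103.  139.7]
[[697.0, 89.0], [697.0, 120.0], [683.0, 143.0], [678.0, 148.0], [670.0, 155.0], [657.0, 160.0], [643.0, 162.0], [633.0, 162.0], [628.0, 162.0], [622.0, 161.0], [607.0, 156.0], [599.0, 151.0], [594.0, 145.0], [585.0, 132.0], [582.0, 127.0], [577.0, 112.0], [577.0, 93.0], [580.0, 83.0], [582.0, 76.0], [593.0, 61.0], [611.0, 48.0], [627.0, 44.0], [648.0, 44.0], [659.0, 47.0], [669.0, 52.0], [674.0, 55.0], [685.0, 66.0], [690.0, 73.0]]
```

View pics/final.png

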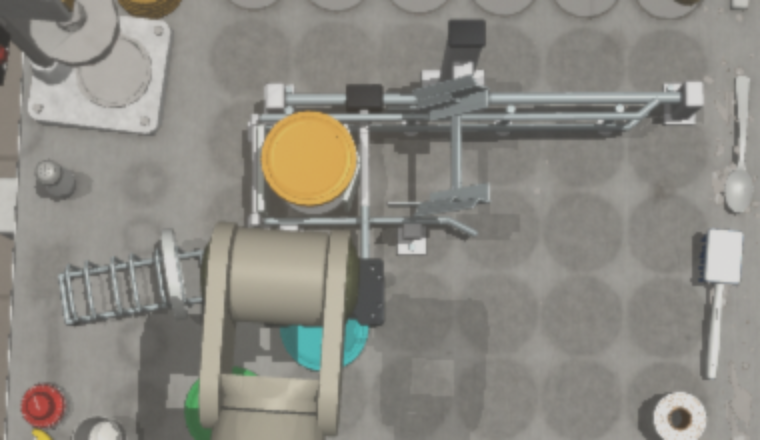

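The gold lid is flat on the jar at (308,158), at the end stop, with the pusher fully along. The robot is clear and the other things haven't moved, so I'll hand it in.

```bash
python3 -c "
from workcell import order
print(order.sign_off())"
```

```text
the job is handed in; nothing more can be done
None
```

The job is handed in (no verdict returned): the last picture shows the jar at the end stop with the gold lid flat on its rim, pressed down with about 13 N and the arm clear.

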